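Slide the blue canister out from under the glass shelf and unscrew its lid

ROBOT

A 6-joint arm with a two-finger parallel gripper is mounted at the origin on the work surface. World frame = base frame: x ahead of the robot, y to its left, z up, the work surface at z = 0. Lengths are in mm, angles in degrees, forces in N, time in s.
With the tool pointing down it reaches from about 300 to 850 mm from the base axis. Payload 4.2 kg.
Tool frame: the origin (TCP) lies midway between the tips of the shut fingers; the grasp point (between the pads) lies 19 mm behind it (pinch_z is the distance from the TCP to the grasp point, in mm); z points along the fingers, y is the line along which they close (so a half turn about z gives the same grasp; the last joint's range is limited). The gripper opens to 91 mm and grips with 3 to 60 N. Pads are 32 mm wide; open, the fingers measure 118 mm over their backs; the gripper's body (76 mm by 178 mm) begins 60 mm behind the grasp point.
Start: joints at [68.297, 18.312, 89.639, -0, 72.044, -1.146], TCP at [201.915, 538.399, 213.976] pointing down, gripper open.
Joint ranges: [-177.97, 177.97], [-48.28, 115.42], [12.27, 149.76], [-77.06, 257.06], [2.81, 150.46], [-146.56, 146.56]. Speed limits (degrees/s): [147.25, 147.25, 180, 180, 180, 180].

INTERFACE

Orientations are given as [roll, pitch, yaw] about the fixed x, y, z axes, in that order (R = Rz(yaw) Ry(pitch) Rx(roll)).
In Python, from workcell import * gives the robot as it stands.
- The arm moves only by the tool step_arm, never from a script. Its argument "steps" is a list of rows, each a list of 7 numbers: the turn, a rotation vector about the tool's x, y, z in degrees, then the shift along the tool's x, y, z in mm, then the opening, from 0 (shut) to 1 (fully open). In form: [[rx, ry, rz, x, y, z, hand], ...]. A call has exactly 8 rows; each row shifts and turns the commanded pose from where the row before left it, along the tool's axes as they then stand; what a row does not reach is not made up. A row lasts 1/8 s, in which the tool goes at most 62.5 mm and 10.7 degrees, less where a joint would pass 70% of its speed; a pose out of reach is approached as far as the arm can. A call is refused whole if a number of a shift passes 62.5 or a number of a turn 10.7, either way. A call with a gripper value outside its range is refused whole. The fingers move at their own pace and stop on an object; "force" is the grip in N (left out, the last holds). Time passes only in rows, so rows that do not move let the fingers close, or fill a call up. It gives the time, the measured TCP pose, the force, the opening and the grip force at its end, in the units of the state.
- state(): the state, without advancing time (a new reading comes with each control period).
- grab_frame(name): name is "scene" or "top"; returns a dict with "image" (420x560x3 uint8, blue, green, red), "fovy" (degrees; the focal length in pixels is half the picture's height over the tangent of half this angle, whatever the lens; pixels are square), "cx", "cy" (the principal point, pixels), "origin" and "rotation" of the camera in the world. Camera axes: x right, y down, z forward; pixel columns grow to the right and rows downward; lengths in mm; the calibration is good to about 2 mm. A picture is of the moment at which its call begins. There is no depth.
- job_done(): hands the job in; it is judged then, once.
The state is a dict: "time_s": time; "qpos": joint angles; "qvel": joint speeds; "effort": joint torques, N m; "ee_pos": TCP position; "ee_rot": TCP orientation; "force": force on the tool from outside, world axes, zero at the start; "torque": the same for the moment, N m; "gripper_width": finger opening in mm; "gripper_force": force on a finger pad.
Only numpy, scipy, OpenCV 4.12 (cv2) and the standard library are available. Lean on these libraries where they do the work, as an engineer would, in place of code of your own. Each camera call takes 0.05 s, during which the arm holds its last target. There are 200 camera calls.

TASK

Slide the tray out along its rail until the blue canister clicks in at the open place just outside the glass shelf. There, with the canister braced in its well, unscrew the blue lid anticlockwise just until its thread lets go, lift it straight up and finish still holding it level, a centimetre or two clear above the canister's mouth. Leave the canister down in its well, and leave everything else standing as it is.

Things in the scene. Friction and masses are not known exactly. Their poses are not given: they have to be found in the camera images.
- organiser: fixed walnut base board with two aluminium rails, 130 wide (x), 12 high, 525 long (its y, -240 to +285), on which a tray slides along y; a glass shelf covers its far part. Origin: on the dresser top under the open place; z up; the tray is pulled out towards -y. Sizes in mm
- open_place (a point): the open place: where the middle of a canister's foot stands once clicked in outside the shelf, at the tray floor's level (28 above the dresser), 85 from the shelf's edge; axes as the organiser's
- shelf_edge (a point): middle of the top edge, nearest the open place, of the clear glass shelf: it covers the organiser's y from +85 to +295, 164 wide (x), 6 thick, underside 158 and top 164 above the dresser, on four posts 10 thick at x = +-72, y = +105 and +270. A canister under it passes with 13 to spare and its lid cannot be gripped there
- tray (a joint): how far the tray is pulled out towards the organiser's -y, in m; 0 = home (as at the start). A spring ball catches it at 0, 0.110 and 0.220: 6 to 8 N to leave or enter a stop, 2 N between. Two square wells 87 wide with 18 high walls, 110 apart, floor 28 above the dresser; home, their centres are at the organiser's y = +110 and +220, so 0.110 brings the first to the open place, 0.220 the second
- tray_handle (a point): middle of the tray's handle: a level round steel bar 10 thick, 66 long (along the organiser's x) between two uprights, at the tray's front end 105 before the first well's centre, 85 above the dresser; at least 45 free on either side of it in y and 50 below. It travels with the tray
- blue_canister: cobalt-blue square talavera canister with cream flowers, 84 x 84, 88 high to its flat shoulder, about 0.65 kg, loose in the first or the second of the tray's wells with 1.5 play on each side: the well keeps it from turning with the lid. Above the shoulder is a threaded neck 49 across with a springy red seal on top. Origin: middle of the foot; z up; sides along x and y
- blue_mouth (a point): middle of the blue canister's mouth, the top of its neck, 110.5 above its foot
- blue_lid: the cobalt-blue screw lid, twelve-sided, 58 across flats, 26 high, 0.12 kg. Origin: centre of its lower edge, at first 2.5 above the canister's shoulder and 20 below the mouth; axes at first as the canister's. Screwed tight (0.3 to 0.5 N m); turned anticlockwise from above it rises 2 and lets go after 1.1 rad, and would meet the next thread at 1.75 rad. Pulled sooner it lifts the canister
- blue_lid_top (a point): centre of the blue lid's flat top face, 26 above its lower edge; a cream dot is painted near the edge on the lid's +x
- yellow_canister: sunflower-yellow canister of the same shape with its lid on (fixed to it), 84 x 84 x 116.5 high, in the tray's other well; rides along on the tray. Origin: middle of the foot
- green_canister: leaf-green canister of the same shape with its lid on, 84 x 84 x 116.5 high, standing on the dresser. Origin: middle of the foot
- ring_tray: round glass ring tray, 124 across, 10 high, two rings in it. Origin: middle of its underside
- atomizer: stainless steel perfume atomizer with a push top, 42 across, 108 high. Origin: middle of its foot
- photo_stand: clear plastic photo stand with an empty spring clip, base 55 x 75, 95 high. Origin: middle of its foot
- hairbrush: hairbrush, 210 long, 42 wide, 20 high, lying on the dresser. Origin: middle of its underside
There are look-alikes about, which are no part of the job. Of the things that look like the blue_lid, the largest one is meant. There is more than one size of the blue_canister; the one meant has the size given above.

How it is judged:
By the outcome, as a careful person would: the job done as asked, in the order asked, and still so for the second after the job is handed in, while the arm keeps its last pose, push and grip.
It also fails if it takes over 54 s, if anything falls off the work surface, if the arm or the gripper's body presses on something with over 40 N, if the wrist force passes 120 N, or if a joint passes its speed limit or range.

## Working session

There is one attempt and no reset: what is moved stays moved. The work goes in short steps, Python scripts to look and compute and a tool call to move; the robot and the scene stay as the last step left them, time stands still between calls to the robot, and variables do not carry over. Pictures are saved under pics/ and viewed, at most 10 in all, crops included, and the job is handed in when it is done.

Besides the shell and the picture viewer there is one more tool, called after "Emit:" as name(argument=value, ...) on one line, values as JSON. step_arm: Moves the arm, as the interface text tells. Its arguments: {"type":"object","properties":{"steps":{"type":"array","items":{"type":"array","items":{"type":"number"}}},"force":{"type":"number"}},"required":["steps"]}

```bash
mkdir -p pics; ls; python3 - <<'E'
from workcell import *
import cv2,pickle
for n in("scene","top"):
    f=grab_frame(n); cv2.imwrite(f"pics/{n}0.png",f["image"]); pickle.dump(f,open(f"{n}0.pkl","wb"))
    print(n,f["fovy"],f["cx"],f["cy"],f["origin"],f["rotation"])
print(state())
E
```

```text
pics
scene 46.16715887083178 287.7548517299262 208.1809821762726 [1100.57410383 -595.00570161  996.48864702] [-137.95158537   -0.95123737   38.83742141]
top 48.9967692158514 282.3056379753248 210.73731954568618 [ 479.4873       13.36218844 1314.2372669 ] [-173.0358821     0.39999714  -90.53935443]
{'time_s': 0.1, 'qpos': array([ 6.82958774e+01,  1.83472162e+01,  8.96984091e+01, -1.57367061e-04,
        7.20439628e+01, -1.14737165e+00]), 'qvel': array([-0.01918717, -0.13293954, -0.02624211, -0.09424912, -0.03026648,
       -0.03032759]), 'effort': array([-4.11258516e-04, -4.13341892e+01, -2.32508665e+01,  7.28957285e-02,
        4.22726444e-02, -5.57999897e-05]), 'ee_pos': array([201.75196394, 537.96850808, 213.21881574]), 'ee_rot': array([-1.79910427e+02, -1.64432142e-03,  1.59443296e+02]), 'force': array([-0.09717225, -0.4538736 ,  0.08238308]), 'torque': array([-0.0174355 ,  0.01364746, -0.03130065]), 'gripper_force': 0.0, 'gripper_width': 91.17688565979299}
```

View pics/scene0.png

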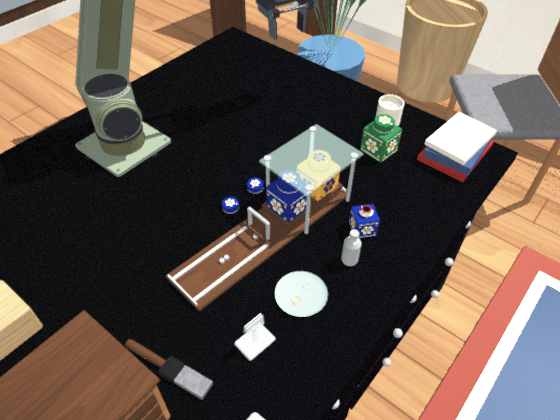

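View pics/top0.png

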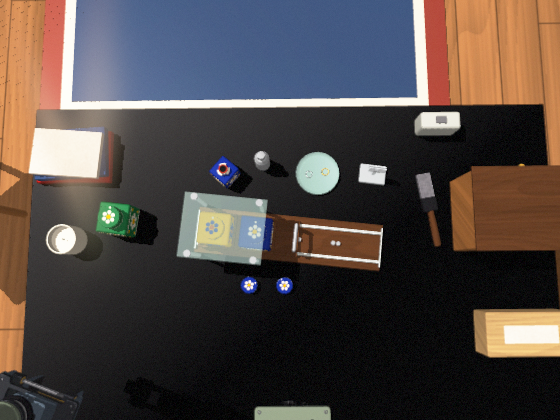

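Blue sits in the first well (nearest the handle; scene ~(288,200)), with the handle at top ~(296,238). The rail's -y points to the image right in the top view (world -y). I'll zoom in for accurate pixels.

```bash
python3 - <<'E'
import cv2,numpy as np
a=cv2.imread("pics/top0.png")[185:275,170:395]
cv2.imwrite("pics/topc.png",cv2.resize(a,None,fx=3.5,fy=3.5,interpolation=cv2.INTER_CUBIC))
a=cv2.imread("pics/scene0.png")[120:310,160:365]
cv2.imwrite("pics/scenec.png",cv2.resize(a,None,fx=3,fy=3,interpolation=cv2.INTER_CUBIC))
E
```

```text
(no output)
```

View pics/topc.png

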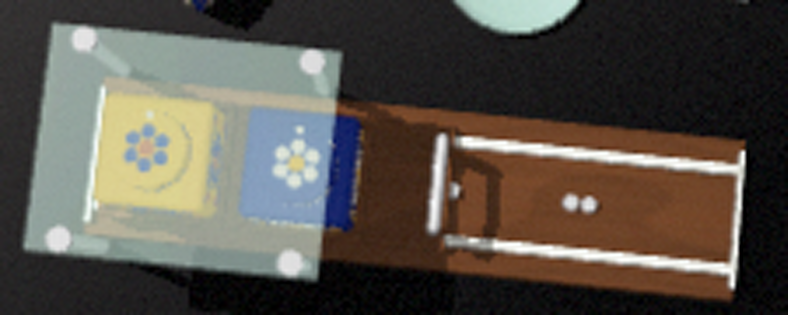

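View pics/scenec.png

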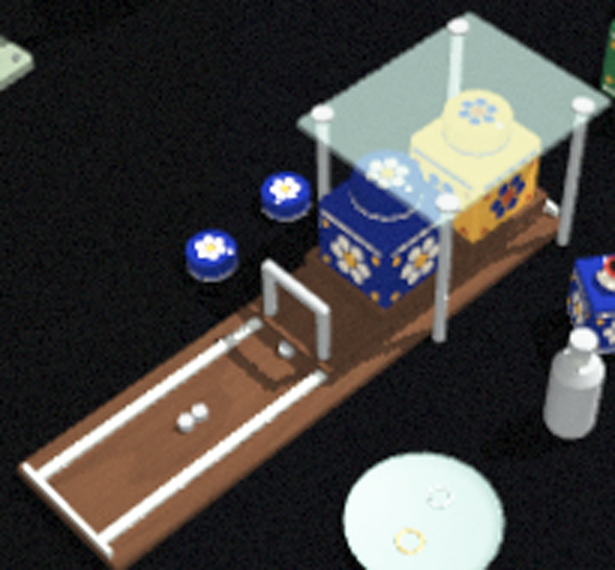

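```bash
cat > h.py <<'E'
import numpy as np,pickle,cv2
from scipy.spatial.transform import Rotation as R
from scipy.optimize import least_squares
def proj(f,P):
    r=R.from_euler("xyz",f["rotation"],degrees=True)
    c=r.inv().apply(np.atleast_2d(P)-f["origin"]); F=210/np.tan(np.radians(f["fovy"]/2))
    return c[:,:2]/c[:,2:]*F+[f["cx"],f["cy"]]
def ray(f,uv,z):
    F=210/np.tan(np.radians(f["fovy"]/2))
    d=R.from_euler("xyz",f["rotation"],degrees=True).apply([(uv[0]-f["cx"])/F,(uv[1]-f["cy"])/F,1])
    o=np.array(f["origin"]); return o+d*(z-o[2])/d[2]
def org(p,P):
    return R.from_euler("z",p[2]).apply(np.atleast_2d(P))+[p[0],p[1],0]
E
python3 - <<'E'
from h import *
T=pickle.load(open("top0.pkl","rb"));S=pickle.load(open("scene0.pkl","rb"))
W=np.array([[-82,295,161],[82,295,161],[82,85,161],[-82,85,161],[65,-240,12],[-65,-240,12],[33,5,88],[-33,5,88.]])
t=np.array([[22,250],[53,22],[342,50],[318,281],[745,140],[733,300],[443,137],[433,230]])/3.5+[169.6,184.6]
s=np.array([[470,12],[610,102],[440,222],[298,122],[120,568],[20,465],[326,310],[268,265]])/3+[159.6,119.6]
s=s[[0,1,2,3,4,5,6,7]]
f=lambda p:np.r_[(proj(T,org(p,W))-t).ravel(),(proj(S,org(p,W))-s).ravel()]
q=least_squares(f,[480,0,0],loss="soft_l1")
print(q.x,np.degrees(q.x[2]));print(f(q.x).reshape(-1,2).round(1))
np.save("org.npy",q.x)
print(org(q.x,[[0,5,85],[0,110,144.5],[0,0,144.5]]))
for n,F,uv in(("T",T,(299/3.5+169.6,163/3.5+184.6)),("S",S,(388/3+159.6,174/3+119.6))):
  w=ray(F,uv,144.5);print(n,w,org([0,0,-q.x[2]],[w-[q.x[0],q.x[1],0]]))
E
```

```text
[ 5.57591309e+02 -1.60289894e+01 -1.09027915e-01] -6.246839394346657
[[ 0.2  0.5]
 [-0.4  1. ]
 [-0.7  1.1]
 [-0.7  0. ]
 [-0.2  0. ]
 [-0.2  0.4]
 [-0.6  1.1]
 [-0.1 -0.8]
 [ 0.1  1.2]
 [ 0.7  0.5]
 [ 0.4  2.2]
 [ 0.2  1.2]
 [-0.4  0.7]
 [-1.   0.7]
 [-0.4 -0.3]
 [ 0.6  0.2]]
[[558.13536904 -11.0586777   85.        ]
 [569.5606332   93.31786822 144.5       ]
 [557.59130884 -16.02898941 144.5       ]]
T [570.77743487  90.08060142 144.5       ] [[  1.56183032 106.91435766 144.5       ]]
S [568.15200304  93.50341553 144.5       ] [[ -1.42045597 110.03116968 144.5       ]]
```

Emit:
step_arm(steps=[[0, 0, -7.15, 0, 0, 0, 0.45], [0, 0, -7.15, 0, 0, 0, 0.45], [-10, 0, 0, 0, 0, 0, 0.45], [-10, 0, 0, 0, 0, 0, 0.45], [0, 0, 0, -25.9, -32.6, -11.8, 0.45], [0, 0, 0, -25.9, -32.6, -11.8, 0.45], [0, 0, 0, -25.9, -32.6, -11.8, 0.45], [0, 0, 0, -25.9, -32.6, -11.8, 0.45]], force=30)

```text
time_s: 1.1
ee_pos: [290.0, 387.8, 213.5]
ee_rot: [160.0, -0.0, 173.8]
force: [0.5, 0.0, 0.7]
gripper_width: 41.2
gripper_force: 0.0
```

Emit:
step_arm(steps=[[0, 0, 0, -25.9, -32.6, -11.8, 0.45], [0, 0, 0, -25.9, -32.6, -11.8, 0.45], [0, 0, 0, -25.9, -32.6, -11.8, 0.45], [0, 0, 0, -25.9, -32.6, -11.8, 0.45], [0, 0, 0, -25.9, -32.6, -11.8, 0.45], [0, 0, 0, -25.9, -32.6, -11.8, 0.45], [0, 0, 0, -25.9, -32.6, -11.8, 0.45], [0, 0, 0, -25.9, -32.6, -11.8, 0.45]])

```text
time_s: 2.1
ee_pos: [465.9, 89.5, 213.0]
ee_rot: [160.0, -0.0, 173.7]
force: [0.2, 0.1, -1.2]
gripper_width: 41.4
gripper_force: 0.0
```

Emit:
step_arm(steps=[[0, 0, 0, -25.9, -32.6, -11.8, 0.45], [0, 0, 0, -25.9, -32.6, -11.8, 0.45], [0, 0, 0, -25.9, -32.6, -11.8, 0.45], [0, 0, 0, -25.9, -32.6, -11.8, 0.45], [0, 0, 0, 0, 0, 0, 0.45], [0, 0, 0, 0, 0, 0, 0.45], [0, 0, 0, 0, 0, 0, 0.45], [0, 0, 0, 0, 0, 0, 0.45]])

```text
time_s: 3.1
ee_pos: [552.9, -57.3, 213.2]
ee_rot: [160.0, 0.0, 173.8]
force: [-1.0, -0.1, 0.6]
gripper_width: 40.9
gripper_force: 0.0
```

Emit:
step_arm(steps=[[0, 0, 0, 0, 0, 25, 0.45], [0, 0, 0, 0, 0, 25, 0.45], [0, 0, 0, 0, 0, 25, 0.45], [0, 0, 0, 0, 0, 25, 0.45], [0, 0, 0, 0, 0, 25, 0.45], [0, 0, 0, 0, 0, 20, 0.45], [0, 0, 0, 0, 0, 10, 0.45], [0, 0, 0, 0, 0, 0, 0.45]])

```text
time_s: 4.1
ee_pos: [558.9, -5.0, 67.2]
ee_rot: [160.0, -0.0, 173.8]
force: [-0.2, 0.0, -0.0]
gripper_width: 41.0
gripper_force: 0.0
```

```bash
python3 - <<'E'
from workcell import *
import cv2
a=grab_frame("scene")["image"][120:310,160:365]
cv2.imwrite("pics/s2.png",cv2.resize(a,None,fx=3,fy=3,interpolation=cv2.INTER_CUBIC))
s=state();print(s["ee_pos"],s["force"])
E
```

```text
[559.40309377  -5.37362918  67.72334676] [-0.6772868  -0.39932897  0.73962335]
```

View pics/s2.png

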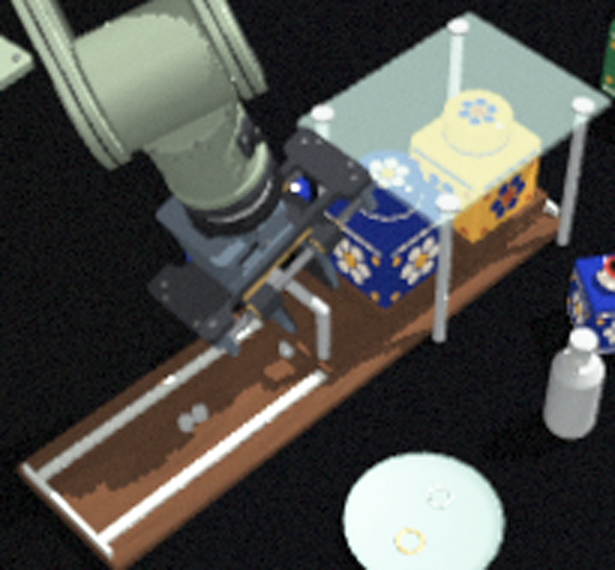

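The fingers straddle the bar (crop ~(290,300)) and the body clears the shelf. Closing.

Emit:
step_arm(steps=[[0, 0, 0, 0, 0, 0, 0], [0, 0, 0, 0, 0, 0, 0], [0, 0, 0, 0, 0, 0, 0], [0, 0, 0, 0, 0, 0, 0], [0, 0, 0, 0, 0, 0, 0], [0, 0, 0, 0, 0, 0, 0], [0, 0, 0, 0, 0, 0, 0], [0, 0, 0, 0, 0, 0, 0]], force=30)

```text
time_s: 5.15
ee_pos: [559.3, -5.5, 67.6]
ee_rot: [160.0, 0.0, 173.7]
force: [-0.9, -0.7, 4.7]
gripper_width: 9.6
gripper_force: 30.0
```

Emit:
step_arm(steps=[[0, 0, 0, 0, -2.82, -1.03, 0], [0, 0, 0, 0, -4.7, -1.71, 0], [0, 0, 0, 0, -6.58, -2.39, 0], [0, 0, 0, 0, -7.52, -2.74, 0], [0, 0, 0, 0, -7.52, -2.74, 0], [0, 0, 0, 0, -7.52, -2.74, 0], [0, 0, 0, 0, -7.52, -2.74, 0], [0, 0, 0, 0, -7.52, -2.74, 0]])

```text
time_s: 6.15
ee_pos: [553.2, -60.5, 67.6]
ee_rot: [160.0, 0.0, 173.7]
force: [0.1, 2.1, 5.9]
gripper_width: 9.1
gripper_force: 30.0
```

Emit:
step_arm(steps=[[0, 0, 0, 0, -7.52, -2.74, 0], [0, 0, 0, 0, -7.52, -2.74, 0], [0, 0, 0, 0, -7.52, -2.74, 0], [0, 0, 0, 0, -7.52, -2.74, 0], [0, 0, 0, 0, -7.52, -2.74, 0], [0, 0, 0, 0, -5.64, -2.05, 0], [0, 0, 0, 0, -4.7, -1.71, 0], [0, 0, 0, 0, -3.76, -1.37, 0]])

```text
time_s: 7.15
ee_pos: [547.0, -115.0, 67.6]
ee_rot: [160.0, -0.0, 173.7]
force: [1.5, 5.4, 3.9]
gripper_width: 9.3
gripper_force: 30.0
```

Emit:
step_arm(steps=[[0, 0, 0, 0, 0, 0, 0], [0, 0, 0, 0, 0, 0, 0], [0, 0, 0, 0, 0, 0, 0], [0, 0, 0, 0, 0, 0, 0], [0, 0, 0, 0, 0, 0, 0], [0, 0, 0, 0, 0, 0, 0], [0, 0, 0, 0, 0, 0, 0], [0, 0, 0, 0, 0, 0, 0]])

```text
time_s: 8.15
ee_pos: [547.1, -115.2, 67.6]
ee_rot: [160.0, 0.0, 173.7]
force: [-0.3, 1.4, 6.1]
gripper_width: 9.3
gripper_force: 30.0
```

```bash
python3 - <<'E'
from workcell import *
import cv2,pickle
f=grab_frame("scene");pickle.dump(f,open("scene1.pkl","wb"))
a=f["image"][120:310,160:365]
cv2.imwrite("pics/s3.png",cv2.resize(a,None,fx=3,fy=3,interpolation=cv2.INTER_CUBIC))
s=state();print(s["ee_pos"],s["force"])
E
```

```text
[ 547.04364575 -115.15728067   67.58933827] [-0.5084271   0.43998725  4.61583987]
```

View pics/s3.png

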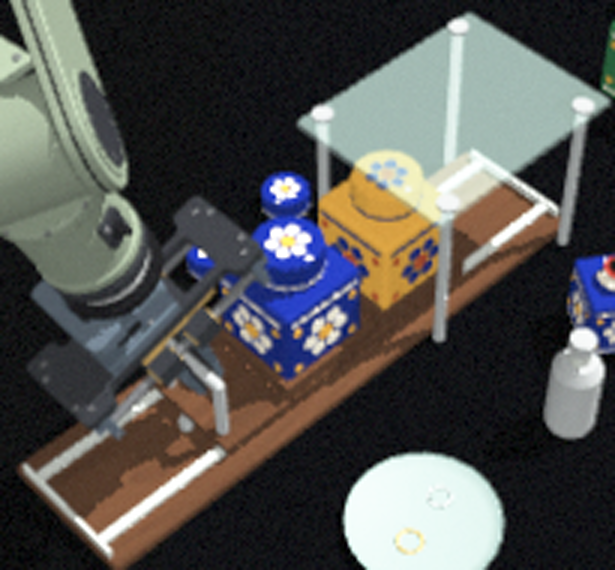

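Tray moved ~110 mm, force settled near zero: the blue canister stands outside the shelf (lid at crop (290,245)). Release and back off.

Emit:
step_arm(steps=[[0, 0, 0, 0, 0, 0, 0.45], [0, 0, 0, 0, 0, 0, 0.45], [0, 0, 0, 0, 0, 0, 0.45], [0, 0, 0, 0, 0, 0, 0.45], [0, 0, 0, 0, 0, -20, 0.45], [0, 0, 0, 0, 0, -35, 0.45], [0, 0, 0, 0, 0, -50, 0.45], [0, 0, 0, 0, 0, -50, 0.45]])

```text
time_s: 9.2
ee_pos: [541.1, -167.9, 214.2]
ee_rot: [160.0, -0.0, 173.8]
force: [0.6, -1.6, -0.1]
gripper_width: 41.1
gripper_force: 0.0
```

Emit:
step_arm(steps=[[10, 0, 0, 0, 0, 0, 1], [10, 0, 0, 0, 0, 0, 1], [0, 0, 10, 0, 0, 0, 1], [0, 0, 10, 0, 0, 0, 1], [0, 0, 10, 0, 0, 0, 1], [0, 0, 10, 0, 0, 0, 1], [0, 0, 10, 0, 0, 0, 1], [0, 0, 10, 0, 0, 0, 1]])

```text
time_s: 10.2
ee_pos: [541.2, -167.5, 212.8]
ee_rot: [-180.0, -0.0, 113.4]
force: [-0.2, -0.1, 1.1]
gripper_width: 91.0
gripper_force: 0.0
```

```bash
python3 - <<'E'
from workcell import *
import cv2,pickle
from h import *
p=np.load("org.npy")
f=grab_frame("scene");t=grab_frame("top")
pickle.dump([f,t],open("ft.pkl","wb"))
print(proj(f,org(p,[[0,0,144.5]])),proj(t,org(p,[[0,0,144.5]])))
a=cv2.resize(f["image"][180:270,200:300],None,fx=6,fy=6,interpolation=cv2.INTER_CUBIC)[:,:400]
b=cv2.resize(t["image"][195:285,230:297],None,fx=6,fy=6,interpolation=cv2.INTER_CUBIC)[:,:400]
cv2.imwrite("pics/s4.png",np.hstack([a,b]))
s=state();print(s["ee_pos"],s["ee_rot"])
E
```

```text
[[256.37614452 200.60576066]] [[296.80353189 235.93777054]]
[ 541.28395205 -167.50174832  212.82460398] [-1.79992001e+02 -1.70435895e-02  1.13761090e+02]
```

View pics/s4.png

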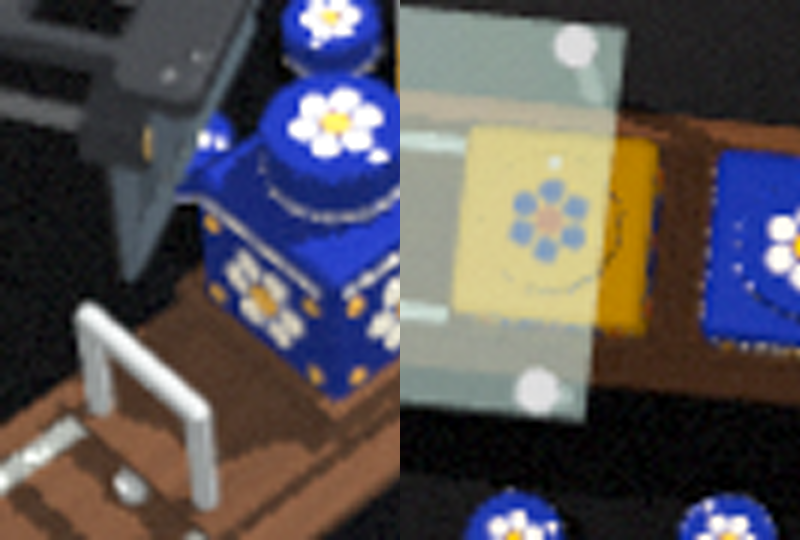

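Flower centre seen at scene (256.2,200.3) and top (~296.5,235.5) against predictions of (256.4,200.6) and (296.8,235.9): the canister is in the open place and the model is right to about 1 mm. Go above the lid.

Emit:
step_arm(steps=[[0, 0, 0, 26.4, 15.2, 0, 1], [0, 0, 0, 26.4, 15.2, 0, 1], [0, 0, 0, 26.4, 15.2, 0, 1], [0, 0, 0, 26.4, 15.2, 0, 1], [0, 0, 0, 26.4, 15.2, 0, 1], [0, 0, 0, 0, 0, 20, 1], [0, 0, 0, 0, 0, 20, 1], [0, 0, 0, 0, 0, 0, 1]])

```text
time_s: 11.3
ee_pos: [556.7, -16.0, 171.6]
ee_rot: [-179.8, -0.1, 113.9]
force: [-0.3, -1.6, 0.6]
gripper_width: 91.3
gripper_force: 0.0
```

Emit:
step_arm(steps=[[0, 0, 0, 0, 0, 12, 1], [0, 0, 0, 0, 0, 12, 1], [0, 0, 0, 0, 0, 10, 1], [0, 0, 0, 0, 0, 8, 1], [0, 0, 0, 0, 0, 6, 1], [0, 0, 0, 0, 0, 3, 1], [0, 0, 0, 0, 0, 0, 1], [0, 0, 0, 0, 0, 0, 1]])

```text
time_s: 12.3
ee_pos: [558.1, -16.2, 122.3]
ee_rot: [180.0, 0.0, 113.7]
force: [-0.1, -1.0, 0.5]
gripper_width: 91.4
gripper_force: 0.0
```

```bash
python3 - <<'E'
from workcell import *
import numpy as np,time
for i in range(3):
    grab_frame("top"); s=state();print(s["ee_pos"].round(2),s["ee_rot"].round(2),s["force"].round(1),s["qpos"].round(1))
E
```

```text
[558.05 -16.14 122.33] [1.7996e+02 2.0000e-02 1.1374e+02] [-0.2  0.3 -0.3] [ -2.8  21.   99.7   0.   59.2 -26.6]
[558.01 -16.15 122.29] [1.7996e+02 1.0000e-02 1.1374e+02] [ 0.7  0.2 -1. ] [ -2.8  21.   99.7   0.   59.2 -26.6]
[557.98 -16.12 122.25] [1.7997e+02 1.0000e-02 1.1374e+02] [-0.4  0.4  0.3] [ -2.8  21.   99.7   0.   59.2 -26.6]
```

Down 2 mm more, then close gently, then firmly.

Emit:
step_arm(steps=[[0, 0, 0, 0, 0, 2, 1], [0, 0, 0, 0, 0, 0, 0], [0, 0, 0, 0, 0, 0, 0], [0, 0, 0, 0, 0, 0, 0], [0, 0, 0, 0, 0, 0, 0], [0, 0, 0, 0, 0, 0, 0], [0, 0, 0, 0, 0, 0, 0], [0, 0, 0, 0, 0, 0, 0]], force=15)

```text
time_s: 13.45
ee_pos: [557.0, -16.3, 119.9]
ee_rot: [-179.9, -0.0, 113.7]
force: [-4.2, -1.6, 3.7]
gripper_width: 57.7
gripper_force: 15.0
```

Emit:
step_arm(steps=[[0, 0, 0, 0, 0, 0, 0], [0, 0, 0, 0, 0, 0, 0], [0, 0, 0, 0, 0, 0, 0], [0, 0, 0, 0, 0, 0, 0], [0, 0, 0, 0, 0, 0, 0], [0, 0, 0, 0, 0, 0, 0], [0, 0, 0, 0, 0, 0, 0], [0, 0, 0, 0, 0, 0, 0]], force=45)

```text
time_s: 14.45
ee_pos: [557.1, -16.3, 120.0]
ee_rot: [-179.9, -0.0, 113.7]
force: [-4.9, -0.3, 3.8]
gripper_width: 57.4
gripper_force: 45.0
```

On flats (57.4 mm). Unscrew.

Emit:
step_arm(steps=[[0, 0, -5, 0, 0, -0.16, 0], [0, 0, -5, 0, 0, -0.16, 0], [0, 0, -5, 0, 0, -0.16, 0], [0, 0, -5, 0, 0, -0.16, 0], [0, 0, -5, 0, 0, -0.16, 0], [0, 0, -5, 0, 0, -0.16, 0], [0, 0, -5, 0, 0, -0.16, 0], [0, 0, -5, 0, 0, -0.16, 0]])

```text
time_s: 15.45
ee_pos: [557.8, -15.2, 120.6]
ee_rot: [179.9, -0.1, 153.8]
force: [-2.2, 1.9, -1.3]
gripper_width: 57.7
gripper_force: 45.0
```

```bash
python3 - <<'E'
from workcell import *
s=state();print(s["ee_pos"].round(2),s["ee_rot"].round(2),s["force"].round(1),s["torque"].round(2),s["gripper_width"])
E
```

```text
[557.76 -15.25 120.58] [ 1.7989e+02 -8.0000e-02  1.5376e+02] [-2.2  1.9 -1.3] [ 0.21  0.46 -0.56] 57.736166928871874
```

Emit:
step_arm(steps=[[0, 0, -5, 0, 0, -0.16, 0], [0, 0, -5, 0, 0, -0.16, 0], [0, 0, -5, 0, 0, -0.16, 0], [0, 0, -5, 0, 0, -0.16, 0], [0, 0, -5, 0, 0, -0.16, 0], [0, 0, -5, 0, 0, -0.16, 0], [0, 0, 0, 0, 0, 0, 0], [0, 0, 0, 0, 0, 0, 0]])

```text
time_s: 16.45
ee_pos: [558.0, -16.0, 121.9]
ee_rot: [180.0, 0.0, -176.3]
force: [-1.1, -0.4, -2.2]
gripper_width: 57.9
gripper_force: 45.0
```

```bash
python3 - <<'E'
from workcell import *
import cv2,numpy as np
from h import *
s=state();print(s["ee_pos"].round(2),s["ee_rot"].round(2),s["force"].round(1),s["torque"].round(2),s["gripper_width"])
f=grab_frame("scene");t=grab_frame("top")
a=cv2.resize(f["image"][170:260,220:290],None,fx=6,fy=6,interpolation=cv2.INTER_CUBIC)[:,:400]
b=cv2.resize(t["image"][195:285,265:332],None,fx=6,fy=6,interpolation=cv2.INTER_CUBIC)[:,:400]
cv2.imwrite("pics/s5.png",np.hstack([a,b]))
E
```

```text
[558.   -16.05 121.88] [ 1.7998e+02  1.0000e-02 -1.7633e+02] [-1.1 -0.4 -2.2] [-0.06  0.27 -0.05] 57.88796741737858
```

View pics/s5.png

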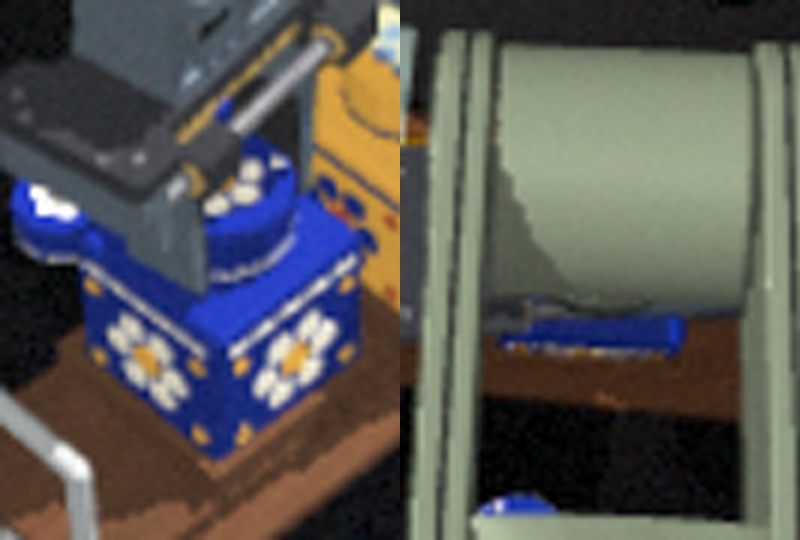

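Torque about z dropped from -0.56 to -0.05 N·m: the thread has let go, and the dot is at crop (280,160), turned about 70°. Gentle lift and check.

Emit:
step_arm(steps=[[0, 0, 0, 0, 0, -0.5, 0], [0, 0, 0, 0, 0, -1, 0], [0, 0, 0, 0, 0, -1, 0], [0, 0, 0, 0, 0, -1, 0], [0, 0, 0, 0, 0, -1, 0], [0, 0, 0, 0, 0, -0.5, 0], [0, 0, 0, 0, 0, 0, 0], [0, 0, 0, 0, 0, 0, 0]])

```text
time_s: 17.55
ee_pos: [557.9, -16.2, 127.3]
ee_rot: [180.0, 0.0, -176.3]
force: [0.0, 0.0, -1.7]
gripper_width: 58.0
gripper_force: 45.0
```

Only the lid's weight (~1.5 N) is on the wrist. Lift on.

Emit:
step_arm(steps=[[0, 0, 0, 0, 0, -3, 0], [0, 0, 0, 0, 0, -5, 0], [0, 0, 0, 0, 0, -6, 0], [0, 0, 0, 0, 0, -6, 0], [0, 0, 0, 0, 0, -5, 0], [0, 0, 0, 0, 0, -3, 0], [0, 0, 0, 0, 0, 0, 0], [0, 0, 0, 0, 0, 0, 0]])

```text
time_s: 18.55
ee_pos: [557.7, -16.1, 155.0]
ee_rot: [180.0, -0.0, -176.3]
force: [0.1, -0.7, -1.9]
gripper_width: 57.9
gripper_force: 45.0
```

```bash
python3 - <<'E'
from workcell import *
import cv2,numpy as np
s=state();print(s["ee_pos"].round(2),s["ee_rot"].round(2),s["force"].round(1),s["torque"].round(2),s["gripper_width"])
f=grab_frame("scene")
cv2.imwrite("pics/s6.png",cv2.resize(f["image"][150:290,190:350],None,fx=4,fy=4,interpolation=cv2.INTER_CUBIC))
E
```

```text
[557.68 -16.14 155.03] [ 1.7999e+02 -2.0000e-02 -1.7626e+02] [ 0.1 -0.7 -1.9] [ 0.    0.02 -0.02] 57.86005434568057
```

View pics/s6.png

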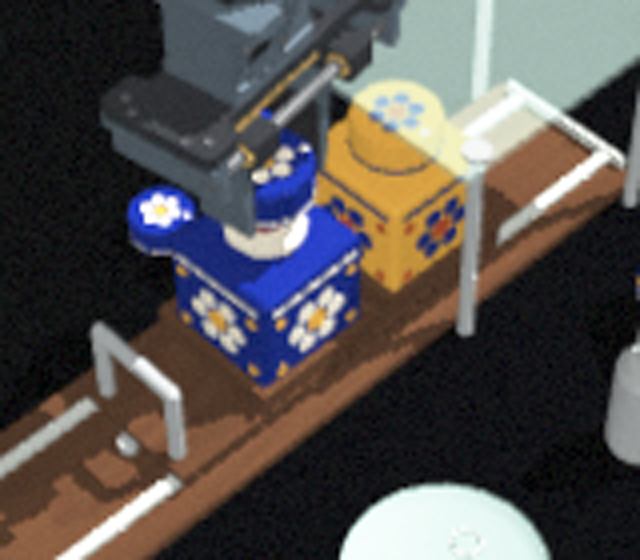

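The cream neck shows bare at (265,240), the lid is held level above it, and the canister is still in its well.

```bash
python3 -c "
from workcell import *
print(job_done())"
```

```text
the job is handed in; nothing more can be done
None
```

I pulled the tray out 110 mm so the blue canister stands at the open place, unscrewed the lid about 70° until the thread let go, and handed the job in holding it level about 15 mm above the mouth, with the canister still in its well.

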